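# Open the chisel box and lay its lid back on the rest arms

### The arm

A 6-joint arm with a two-finger parallel gripper is mounted at the origin on the work surface. World frame = base frame: x ahead of the robot, y to its left, z up, the work surface at z = 0. Lengths are in m, angles in degrees, forces in N, time in s.
With the tool pointing down it reaches from about 0.35 to 0.975 m from the base axis. Payload 4.9 kg.
Tool frame: the origin (TCP) lies on the centre line of the jaws, within the pads' length; the fingertips stand 25 mm ahead of it and the grasp point (between the pads) lies 6 mm ahead of it (robot.finger_overhang is the distance from the TCP to the fingertips, in m); z points along the fingers, y is the line along which they close (so a half turn about z gives the same grasp; the last joint's range is limited). The gripper opens to 85 mm and grips with 20 to 120 N. Pads are 22 mm wide; open, the fingers measure 114 mm over their backs; the gripper's body (76 mm by 85 mm) begins 54 mm behind the grasp point. The pads swing forward as they close: fully open they stand 13 mm farther back than shut.
Start: joints at [-73.51, 3.019, 92.412, -0, 84.569, -6.818], TCP at [0.247, -0.574, 0.219] pointing down, gripper open.
Joint ranges: [-172.51, 172.51], [-57.92, 126.97], [3.15, 148.05], [-58.71, 238.71], [5.1, 150.11], [-179.66, 179.66]. Speed limits (degrees/s): [147.25, 147.25, 180, 180, 180, 180].

### API

Orientations are given as [roll, pitch, yaw] about the fixed x, y, z axes, in that order (R = Rz(yaw) Ry(pitch) Rx(roll)).
In Python, from cell import get_state, vision, robot gives the robot as it stands. The module is installed in compiled form; this text tells all that it offers.
- The arm moves only by the tool drive_tool, never from a script. Its argument "commands" is a list of rows, each a list of 3 entries, a list of its own where there are three numbers: the finger opening in m, from 0 to 0.0854, then the shift along the tool's x, y, z in m, then the turn, a rotation vector about the tool's x, y, z in rad. A call has 1 to 10 rows; each row shifts and turns the commanded pose from where the row before left it, along the tool's axes as they then stand; what a row does not reach is not made up. A row lasts 1/12 s, in which the tool goes at most 41.7 mm and 7.16 degrees, less where a joint would pass 70% of its speed; a pose out of reach is approached as far as the arm can. A call with a gripper value outside its range is refused whole. The fingers move at their own pace and stop on an object; "newtons" is the grip in N (left out, the last holds). Time passes only in rows, so rows that do not move let the fingers close. It gives the time, the measured TCP pose, the force, the opening and the grip force at its end, in the units of the state.
- get_state(): the state, without advancing time (a new reading comes with each control period).
- vision.grab_frame(name): name is "side" or "top" or "wrist"; returns a dict with "image" (480x640x3 uint8, red, green, blue), "fx", "fy", "cx", "cy" (pixels), "k1" (the pictures are not rectified: a ray, as slopes to the right and down, at radius r is drawn at 1 + k1 r^2 times it, then the intrinsics apply), "xyz" and "attitude" of the camera in the world; the wrist camera has in their place "tool_from_camera" (4x4, takes a point from camera to tool coordinates, whose origin is the TCP and whose axes are the flange's). Camera axes: x right, y down, z forward; pixel columns grow to the right and rows downward; lengths in m; the calibration is good to about 2 mm. A picture is of the moment at which its call begins: read the wrist's pose just before it. There is no depth.
- robot.sign_off(): hands the job in; it is judged then, once.
The state is a dict: "time": time; "qpos": joint angles; "qvel": joint speeds; "joint_torque": joint torques, N m; "tool_pos": TCP position; "tool_rot": TCP orientation; "contact_force": force on the tool from outside, world axes, zero at the start; "ft_torque": the same for the moment, N m; "grip_width": finger opening in m; "finger_force": force on a finger pad.
Only numpy, scipy, OpenCV 4.12 (cv2) and the standard library are available. Lean on these libraries where they do the work, as an engineer would, in place of code of your own. Each camera call takes 0.05 s, during which the arm holds its last target. There are 200 camera calls.

### The job

Open the wooden chisel box on the bench: raise its lid until it stands upright on its stiff hinge and let go of it there. Then take hold of it afresh and lower it gently the rest of the way, past upright, until it lies back on the two rest arms behind the box; do not let it drop, leave it there, and do not shift or knock over the things lying around.

Things in the scene. Friction and masses are not known exactly. Their poses are not given: they have to be found in the camera images.
- lid (a joint): angle of the lid about its hinge, rad: 0 shut (level), 1.57 upright, 2.2 lying back on the rest arms (hard stop). The lid weighs 0.25 to 0.36 kg. Its hinge is stiff enough to hold it still anywhere within about 11 degrees (0.2 rad) of upright, no further: let go beyond that it falls shut, or slams onto the rest arms. Lowering at up to 1 rad/s is gentle.
- chisel_box: brown wooden box, 140 mm (x) by 200 mm (y) by 65 mm high, fixed to the bench; origin under its centre. Hinge on its -x rim, nearest the robot. Behind it two fixed wooden arms slope up, 88 mm to either side of the middle, each 18 mm wide, tops 145 mm above the bench and about 70 mm behind the hinge; the opened lid lies on them, sloping back 36 degrees from upright.
- lid_hinge (a point): middle of the hinge line, on the top rim of the box's near wall, 65 mm above the bench. Fixed to the box: y along the hinge line, x level, across the box away from the hinge (away from the robot, give or take the box's yaw), z up. The shut lid lies on the +x side; opening carries it up and over towards -x.
- lid_knob (a point): grip point of the lid's round wooden knob (30 mm diameter, 45 mm tall), on its axis 28 mm above the lid's upper face. Axes turn with the lid: x from hinge to free edge, y along the hinge, z out of the upper face. It is 70 mm along x and 42 mm along z from the hinge line. With the lid upright the knob faces the robot; past upright it is under the lid.
- lid_edge (a point): middle of the lid's free edge, half-way through its thickness; axes as for lid_knob. The lid is a pale board 14 mm thick, 200 mm wide along the hinge, its free edge 144 mm from the hinge line, which lies in the plane of its underside. Shut, it is level, 65 to 79 mm above the bench; upright, this edge is on top, about 209 mm above the bench.
- glue: bystander: white glue bottle, 54 mm diameter, 150 mm tall, standing; origin at the centre of its foot
- jar: bystander: glass jar with steel lid, 60 mm diameter, 75 mm tall, standing; origin at the centre of its foot
- offcut: bystander: brown wood offcut 120 x 45 x 20 mm, lying; origin under its centre
- driver: bystander: screwdriver lying on the bench behind the box as seen from the robot
- mallet: bystander: hammer lying on the bench
- tape: bystander: orange roll, 90 mm diameter, 48 mm tall, lying flat
- block: bystander: dark wood block 160 x 70 x 35 mm, lying

How it is judged (in metres and radians):
On the way, in this order (a step that is already met when the one before it is completed fails the run):
1. the lid stands upright by itself, touched by nothing (value of joint lid between 1.2 and 1.94 rad and velocity of joint lid between -0.05 and 0.05 rad/s and contact force between lid and anything else below 0.1 N), for 0.2 s.
2. past upright the lid is carried by the fingers (value of joint lid between 1.85 and 2.15 rad and contact force between lid and the fingers above 0.2 N), for 0.1 s.
At the end, for the whole second after the job is handed in: The lid lies back on its rest arms (hinge angle over 2.14 rad of 2.2) and is at rest (value of joint lid above 2.14 rad and velocity of joint lid between -0.05 and 0.05 rad/s); the robot touches nothing.
It fails at once if the lid drops onto its rest arms: it comes down the last 0.1 rad faster than 1.8 rad/s (value of joint lid above 2.1 rad and velocity of joint lid above 1.8 rad/s).
It fails at once if a bystander is shifted by more than 30 mm (distance of any of glue, jar, offcut, driver, mallet, tape, block from where it was at the start of the episode above 0.03 m).
It fails at once if the glue bottle or the jar is knocked over (angle between any of glue, jar's own z axis and vertical above 0.5 rad).
It also fails if it takes over 51 s, if anything falls off the work surface, if the arm or the gripper's body presses on something with over 40 N, if the wrist force passes 120 N, or if a joint passes its speed limit or range.

## Working session

There is one attempt and no reset: what is moved stays moved. The work goes in short steps, Python scripts to look and compute and a tool call to move; the robot and the scene stay as the last step left them, time stands still between calls to the robot, and variables do not carry over. Pictures are saved under pics/ and viewed, at most 12 in all, crops included, and the job is handed in when it is done.

Besides the shell and the picture viewer there is one more tool, called after "Request:" by a JSON object that holds its "api" and its "payload". drive_tool: Moves the arm, as the interface text tells. Its arguments: {"type":"object","properties":{"commands":{"type":"array","items":{"type":"array"}},"newtons":{"type":"number"}},"required":["commands"]}

```bash
mkdir -p pics
python3 - <<'E'
from cell import get_state, vision, robot
import cv2
print(get_state())
for n in ("top","side"):
    f=vision.grab_frame(n); cv2.imwrite(f"pics/{n}0.png",f["image"][:,:,::-1])
    print(n,{k:v for k,v in f.items() if k!="image"})
E
```

```text
{'time': 0.0, 'qpos': array([-7.35107531e+01,  3.05779777e+00,  9.24914589e+01,  5.95002889e-04,
        8.45691448e+01, -6.81636759e+00]), 'qvel': array([-0.06674804,  0.02590339, -0.08892227, -0.05133385,  0.07474329,
       -0.07472659]), 'joint_torque': array([ 1.71694533e-03, -3.93677688e+01, -3.70179713e+01, -2.54153622e-05,
        7.07662912e-03,  1.46338536e-06]), 'tool_pos': array([ 0.24710915, -0.57337204,  0.21746382]), 'tool_rot': array([-1.79882506e+02, -1.46408067e-02,  2.33055425e+01]), 'contact_force': array([-0.89192681, -0.11250677,  0.27271984]), 'ft_torque': array([-0.0089548 ,  0.01575509, -0.05024798]), 'finger_force': 0.0, 'grip_width': 0.08536019107314873}
top {'fx': 547.7718422333985, 'fy': 547.7718422333985, 'cx': 314.4518242917584, 'cy': 242.29259924117227, 'k1': -0.039574291569903726, 'xyz': array([0.41323562, 0.01990422, 1.35597114]), 'attitude': array([-1.72541048e+02,  8.84286545e-02, -8.99997448e+01])}
side {'fx': 598.507988813572, 'fy': 598.507988813572, 'cx': 326.984023946366, 'cy': 246.48062140420237, 'k1': -0.11421564046214137, 'xyz': array([ 0.49351062, -0.82788563,  1.13803782]), 'attitude': array([-141.12933821,    0.14608944,   -6.05722973])}
```

View pics/top0.png

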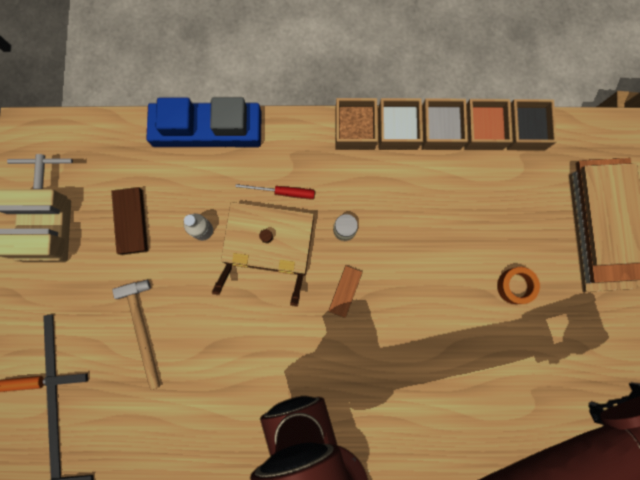

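View pics/side0.png

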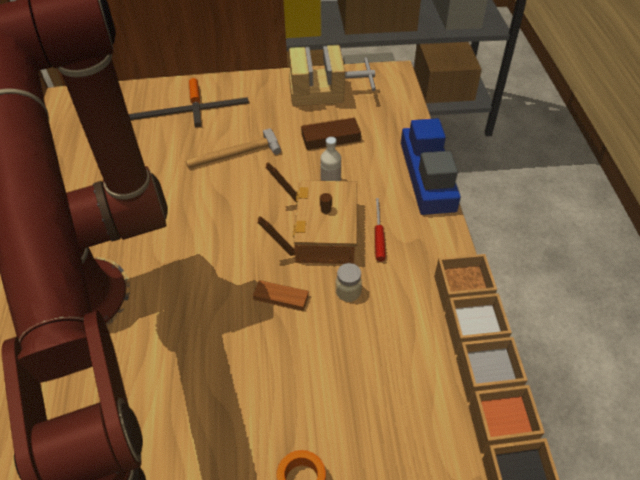

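The top view shows the lid with corners near (231,202), (314,210), (306,274) and (223,265), and its knob at (266,236). The side view shows the knob at (326,203), the jar at (348,280) and the glue bottle at (330,160). I'll locate them numerically.

```bash
cat > h.py <<'E'
import numpy as np, cv2
from scipy.spatial.transform import Rotation as R
from cell import get_state, vision, robot
def cam(f,st=None):
    if "xyz" in f: return np.array(f["xyz"]),R.from_euler("xyz",f["attitude"],degrees=True).as_matrix()
    T=np.array(f["tool_from_camera"]); W=R.from_euler("xyz",st["tool_rot"],degrees=True).as_matrix()
    return W@T[:3,3]+st["tool_pos"], W@T[:3,:3]
def ray(f,uv,st=None):
    K=np.array([[f["fx"],0,f["cx"]],[0,f["fy"],f["cy"]],[0,0,1]])
    p=cv2.undistortPoints(np.array([[uv]],float),K,np.array([f["k1"],0,0,0,0.]))[0,0]
    o,M=cam(f,st); return o,M@np.array([p[0],p[1],1])
def onz(f,uv,z,st=None):
    o,d=ray(f,uv,st); return o+d*(z-o[2])/d[2]
def blob(f,lo,hi,x0,y0,x1,y1):
    h=cv2.cvtColor(f["image"],cv2.COLOR_RGB2HSV)[y0:y1,x0:x1]
    n,l,s,c=cv2.connectedComponentsWithStats(cv2.inRange(h,lo,hi))
    i=1+np.argmax(s[1:,4]); return c[i]+[x0,y0],s[i]+[x0,y0,0,0,0]
E
python3 - <<'E'
from h import *
np.set_printoptions(precision=4,suppress=True)
f=vision.grab_frame("top"); s=vision.grab_frame("side")
for uv in [(231,202),(314,210),(306,274),(223,265)]: print(onz(f,uv,.079))
c,st=blob(f,(0,0,0),(180,255,110),250,222,285,250); print(c,st)
print("knob top-plane",onz(f,c,.11))
c2,st2=blob(s,(0,0,0),(180,255,100),312,188,342,216); print(c2,st2,onz(s,c2,.1))
print("glue",onz(f,(192,219),.15),"jar",onz(f,(346,222),.07),"offcut",onz(f,(347,290),.02),"arms",onz(f,(218,290),.145),onz(f,(296,300),.145))
b=np.hstack([cv2.resize(f["image"][190:310,180:380],None,fx=4,fy=4,interpolation=cv2.INTER_CUBIC)])
cv2.imwrite("pics/c1.png",b[:,:,::-1])
E
```

```text
[0.6771 0.2203 0.079 ]
[0.6576 0.0229 0.079 ]
[0.5058 0.0416 0.079 ]
[0.5268 0.236  0.079 ]
[266.1634 235.5882] [259 229  15  14 153]
knob top-plane [0.5919 0.1328 0.11  ]
[325.6324 203.299 ] [320 194  12  20 204] [0.5898 0.1353 0.1   ]
glue [0.6238 0.2958 0.15  ] jar [ 0.6303 -0.0532  0.07  ] offcut [ 0.4711 -0.0572  0.02  ] arms [0.4656 0.2348 0.145 ] [0.4437 0.0624 0.145 ]
```

View pics/c1.png

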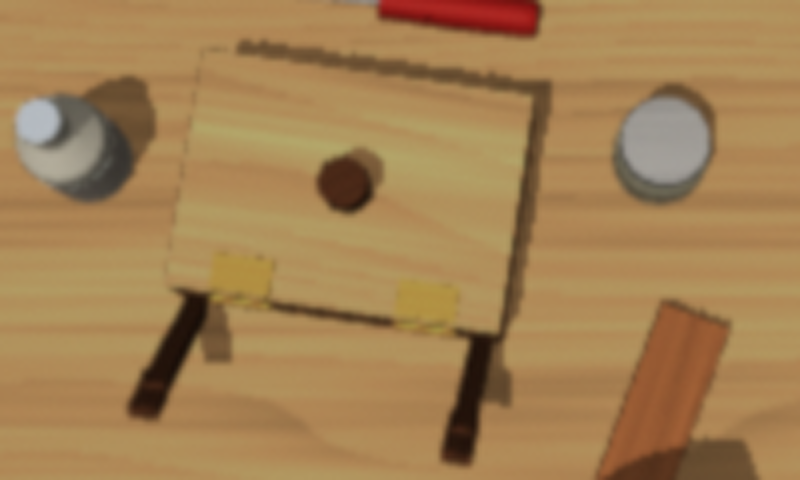

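The crop shows the lid corners at full-image pixels (231,202), (313,213), (305,274) and (221,262), giving a box yaw of about −8°. The knob is at about (0.591, 0.133). Next I move above the knob.

Request:
{"api": "drive_tool", "payload": {"commands": [[0.085,[0.0298,-0.0256,0],[0,0,0]],[0.085,[0.0298,-0.0256,0],[0,0,0]],[0.085,[0.0298,-0.0256,0],[0,0,0]],[0.085,[0.0298,-0.0256,0],[0,0,0]],[0.085,[0.0298,-0.0256,0],[0,0,0]],[0.085,[0.0298,-0.0256,0],[0,0,0]],[0.085,[0.0298,-0.0256,0],[0,0,0]],[0.085,[0.0298,-0.0256,0],[0,0,0]],[0.085,[0.0298,-0.0256,0],[0,0,0]],[0.085,[0.0298,-0.0256,0],[0,0,0]]], "newtons": 30}}

```text
time: 1.03
tool_pos: [0.42, -0.2191, 0.2187]
tool_rot: [180.0, -0.0, 23.3]
contact_force: [1.2, -0.4, -0.1]
grip_width: 0.0849
finger_force: 0.0
```

Request:
{"api": "drive_tool", "payload": {"commands": [[0.085,[0.0298,-0.0256,0],[0,0,0]],[0.085,[0.0298,-0.0256,0],[0,0,0]],[0.085,[0.0298,-0.0256,0],[0,0,0]],[0.085,[0.0298,-0.0256,0],[0,0,0]],[0.085,[0.0298,-0.0256,0],[0,0,0]],[0.085,[0.0298,-0.0256,0],[0,0,0]],[0.085,[0.0298,-0.0256,0],[0,0,0]],[0.085,[0.0298,-0.0256,0],[0,0,0]],[0.085,[0.0298,-0.0256,0],[0,0,0]],[0.085,[0.0298,-0.0256,0],[0,0,0]]]}}

```text
time: 1.87
tool_pos: [0.5924, 0.1341, 0.2185]
tool_rot: [180.0, 0.0, 23.3]
contact_force: [0.1, -0.2, 0.1]
grip_width: 0.085
finger_force: 0.0
```

Request:
{"api": "drive_tool", "payload": {"commands": [[0.085,[0,0,0],[0,0,0.109]],[0.085,[0,0,0],[0,0,0.109]],[0.085,[0,0,0],[0,0,0.109]],[0.085,[0,0,0],[0,0,0.109]],[0.085,[0,0,0],[0,0,0.109]],[0.085,[0,0,0],[0,0,0]],[0.085,[0,0,0],[0,0,0]]]}}

```text
time: 2.45
tool_pos: [0.5919, 0.1321, 0.2184]
tool_rot: [180.0, 0.0, -7.8]
contact_force: [-0.1, -0.1, -1.3]
grip_width: 0.0849
finger_force: 0.0
```

Run:
```python
from h import *
st=get_state(); f=vision.grab_frame("wrist")
print(st["tool_pos"],st["tool_rot"],st["time"],st["qpos"].round(1))
np.save("w.npy",f["image"]); cv2.imwrite("pics/w1.png",f["image"][:,:,::-1])
print({k:v for k,v in f.items() if k!="image"})
```

```text
[0.59191591 0.1320638  0.21844443] [ 1.79994323e+02  2.65980272e-02 -7.76039773e+00] 2.45 [  5.5   0.6  95.    0.   84.5 103.3]
{'fx': 339.5676210309384, 'fy': 339.5676210309384, 'cx': 321.1735980883456, 'cy': 238.02888851095565, 'k1': -0.006366916556482654, 'tool_from_camera': array([[-1.21105083e-03, -9.57926179e-01, -2.87012140e-01,
         7.27975595e-02],
       [ 9.99999031e-01, -1.35699045e-03,  3.09558394e-04,
         6.75956800e-04],
       [-6.86006822e-04, -2.87011487e-01,  9.57926895e-01,
        -1.54056930e-01],
       [ 0.00000000e+00,  0.00000000e+00,  0.00000000e+00,
         1.00000000e+00]])}
```

View pics/w1.png

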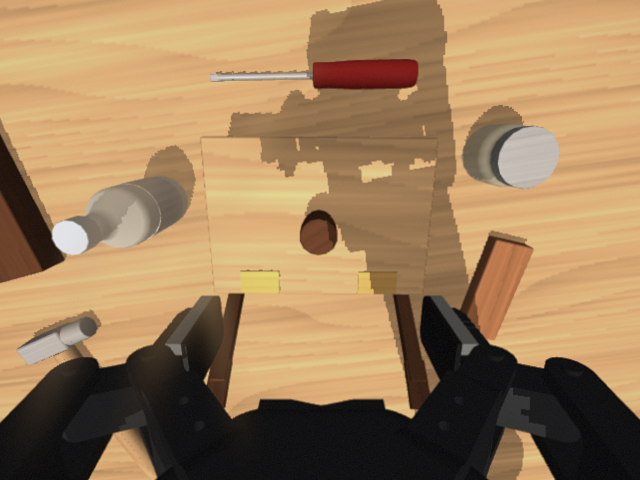

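The wrist view shows the knob's top at about (318,237). The lid edges are at rows 137 and 293, level in the picture, so the yaw matches.

Run:
```python
from h import *
st=get_state(); f=vision.grab_frame("wrist")
print(onz(f,(318,236),.124,st))
C=[onz(f,p,.079,st) for p in [(202,137),(437,138),(424,294),(215,293)]]
for c in C: print(c)
m=(C[2]+C[3])/2; ex=(C[0]+C[1]-C[2]-C[3]); ex/=np.linalg.norm(ex); y=np.degrees(np.arctan2(ex[1],ex[0])); e=C[3]-C[2]; print(m,m+.07*ex,y,np.degrees(np.arctan2(-e[0],e[1])))
```

```text
[0.59210724 0.133665   0.124     ]
[0.67697315 0.21927607 0.079     ]
[0.64957146 0.02617249 0.079     ]
[0.50841972 0.0440518  0.079     ]
[0.53660831 0.24055469 0.079     ]
[0.52251401 0.14230325 0.079     ] [0.59184651 0.13265935 0.079     ] -7.918825125402008 -8.16346258415207
```

Request:
{"api": "drive_tool", "payload": {"commands": [[0.085,[0.02,0,0],[0,0,0]],[0.085,[0.02,-0.001,0],[0,-0.0873,0]],[0.085,[0,0,0],[0,-0.0873,0]],[0.085,[0,0,0],[0,-0.0873,0]],[0.085,[0,0,0],[0,-0.0873,0]],[0.07,[0,0,0.028],[0,0,0]],[0.07,[0,0,0.028],[0,0,0]],[0.07,[0,0,0.028],[0,0,0]],[0.07,[0,0,0.028],[0,0,0]],[0.07,[0,0,0],[0,0,0]]]}}

```text
time: 3.38
tool_pos: [0.5887, 0.1327, 0.1069]
tool_rot: [179.9, 20.7, -7.9]
contact_force: [1.1, -0.6, -2.2]
grip_width: 0.0701
finger_force: 0.0
```

Request:
{"api": "drive_tool", "payload": {"commands": [[0.02,[0,0,0],[0,0,0]],[0.02,[0,0,0],[0,0,0]],[0.02,[0,0,0],[0,0,0]],[0.02,[0,0,0],[0,0,0]],[0.02,[0,0,0],[0,0,0]],[0.02,[0,0,0],[0,0,0]]], "newtons": 30}}

```text
time: 3.88
tool_pos: [0.5947, 0.1328, 0.1147]
tool_rot: [-180.0, 19.9, -7.9]
contact_force: [-0.4, 0.3, -0.2]
grip_width: 0.0205
finger_force: 0.0
```

Run:
```python
from h import *
st=get_state(); f=vision.grab_frame("wrist"); s=vision.grab_frame("side")
print(st["tool_pos"],st["tool_rot"],st["grip_width"],st["finger_force"],st["qpos"].round(1))
a=cv2.resize(f["image"],(400,300)); b=cv2.resize(s["image"][130:280,230:430],(400,300),interpolation=cv2.INTER_CUBIC)
cv2.imwrite("pics/w2.png",np.hstack([a,b])[:,:,::-1])
```

```text
[0.59474135 0.1328264  0.11465231] [-179.97238048   19.88980007   -7.90702162] 0.020532020847634596 0.0 [  3.7  18.6  86.6   4.   94.2 101.2]
```

View pics/w2.png

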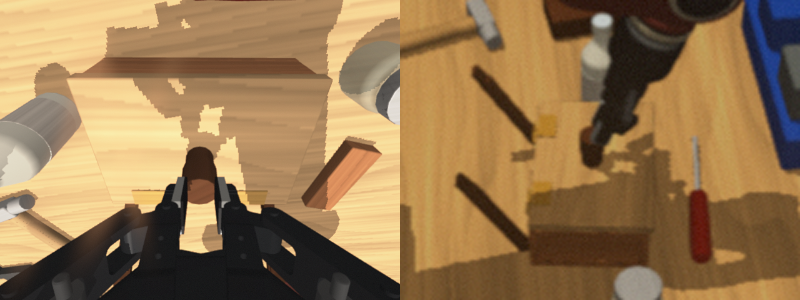

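The wrist image shows the pads flanking the knob at about (200,190). The side image shows the tip of the gripper at the knob. I'll close further to test the hold.

Request:
{"api": "drive_tool", "payload": {"commands": [[0.0,[0,0,0],[0,0,0]],[0.0,[0,0,0],[0,0,0]],[0.0,[0,0,0],[0,0,0]],[0.0,[0,0,0],[0,0,0]]], "newtons": 30}}

```text
time: 4.32
tool_pos: [0.5943, 0.133, 0.114]
tool_rot: [-180.0, 19.9, -7.9]
contact_force: [-0.0, -0.3, 3.4]
grip_width: 0.0002
finger_force: 1.4
```

Run:
```python
from h import *
st=get_state(); f=vision.grab_frame("wrist"); s=vision.grab_frame("side")
print(st["tool_pos"],st["tool_rot"],st["grip_width"],st["finger_force"])
a=cv2.resize(f["image"][200:350,220:420],(400,300)); b=cv2.resize(s["image"][170:230,290:370],(400,300),interpolation=cv2.INTER_CUBIC)
cv2.imwrite("pics/w3.png",np.hstack([a,b])[:,:,::-1])
o,M=cam(f,st)
def proj(p):
    c=M.T@(np.array(p)-o); return f["cx"]+f["fx"]*c[0]/c[2], f["cy"]+f["fy"]*c[1]/c[2]
print("knobtop",proj([.592,.133,.124]),"base",proj([.592,.133,.079]))
W=R.from_euler("xyz",st["tool_rot"],degrees=True).as_matrix()
print("tip",proj(st["tool_pos"]+W@[0,0,.025]),"tcp",proj(st["tool_pos"]))
```

```text
[0.59429379 0.13298956 0.11396575] [-179.96727246   19.9486799    -7.90492093] 0.00016791474242145623 1.3951179576997674
knobtop (np.float64(320.5385182088271), np.float64(308.7448618892998)) base (np.float64(320.642731400861), np.float64(249.8054505439219))
tip (np.float64(320.08289126431526), np.float64(271.0597026374174)) tcp (np.float64(319.9396915297001), np.float64(290.20387397858184))
```

View pics/w3.png

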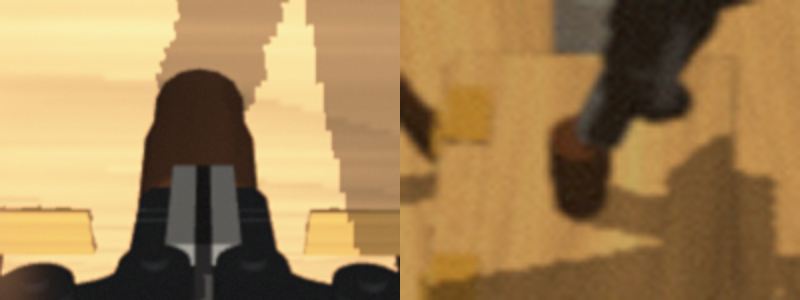

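Run:
```python
from h import *
print(robot.finger_overhang, [a for a in dir(robot) if a[0]!='_'])
f=vision.grab_frame("wrist"); T=np.array(f["tool_from_camera"]); Ti=np.linalg.inv(T)
for x in (-.011,0,.011):
  for t in (-.01,0,.01,.02,.025):
    c=Ti@[x,0,t,1]; print(x,t,(f["cy"]+f["fy"]*c[1]/c[2]).round(1), (f["fx"]*.011/c[2]).round(1))
```

```text
0.025 ['PlanningError', 'finger_overhang', 'sign_off']
-0.011 -0.01 320.3 23.0
-0.011 0 310.1 21.7
-0.011 0.01 300.9 20.6
-0.011 0.02 292.6 19.6
-0.011 0.025 288.8 19.1
0 -0.01 299.5 23.5
0 0 290.2 22.2
0 0.01 281.9 21.0
0 0.02 274.5 19.9
0 0.025 271.1 19.4
0.011 -0.01 277.8 24.0
0.011 0 269.6 22.6
0.011 0.01 262.3 21.3
0.011 0.02 255.7 20.2
0.011 0.025 252.7 19.7
```

The wrist images show that the pads really end roughly 35 mm short of the stated overhang: the tips closed on top of the knob, with 3.4 N upward. I'll reopen, go about 34 mm deeper along the tool axis and close again.

Request:
{"api": "drive_tool", "payload": {"commands": [[0.07,[0,0,0],[0,0,0]],[0.07,[0,0,0],[0,0,0]],[0.07,[0,0,0],[0,0,0]],[0.07,[0,0,0.01],[0,0,0]],[0.07,[0,0,0.01],[0,0,0]],[0.07,[0,0,0.007],[0,0,0]],[0.07,[0,0,0.007],[0,0,0]],[0.07,[0,0,0],[0,0,0]],[0.07,[0,0,0],[0,0,0]]], "newtons": 30}}

```text
time: 5.22
tool_pos: [0.5815, 0.1345, 0.0805]
tool_rot: [180.0, 20.1, -7.9]
contact_force: [-0.7, 0.3, 0.6]
grip_width: 0.0702
finger_force: 0.0
```

Request:
{"api": "drive_tool", "payload": {"commands": [[0.01,[0,0,0],[0,0,0]],[0.01,[0,0,0],[0,0,0]],[0.01,[0,0,0],[0,0,0]],[0.01,[0,0,0],[0,0,0]],[0.01,[0,0,0],[0,0,0]],[0.01,[0,0,0],[0,0,0]]], "newtons": 30}}

```text
time: 5.72
tool_pos: [0.5832, 0.1357, 0.0825]
tool_rot: [-179.8, 19.9, -7.9]
contact_force: [1.2, 5.1, 1.7]
grip_width: 0.029
finger_force: 30.4
```

It's now held on the knob: 29 mm wide at 30 N, with the effective grasp point about 26 mm behind the TCP. Next I work out the opening arc.

Run:
```python
import numpy as np
N=30
def tcp(k):
    th=np.radians(90)*k/N; a=np.radians(-20+50*k/N)
    P=np.array([.07*np.cos(th)-.042*np.sin(th),.065+.07*np.sin(th)+.042*np.cos(th)])
    return P+.026*np.array([np.sin(a),-np.cos(a)]),a
out=[]
for k in range(N):
    p,a=tcp(k);q,b=tcp(k+1);d=q-p
    out.append((round(d@[np.cos(a),np.sin(a)],4),round(d@[np.sin(a),-np.cos(a)],4)))
print(out, np.radians(50/N)); print(tcp(0),tcp(10),tcp(20),tcp(30))
```

```text
[(np.float64(-0.0026), np.float64(-0.0026)), (np.float64(-0.0027), np.float64(-0.0025)), (np.float64(-0.0028), np.float64(-0.0025)), (np.float64(-0.0028), np.float64(-0.0024)), (np.float64(-0.0029), np.float64(-0.0023)), (np.float64(-0.0029), np.float64(-0.0022)), (np.float64(-0.003), np.float64(-0.0021)), (np.float64(-0.003), np.float64(-0.002)), (np.float64(-0.0031), np.float64(-0.0019)), (np.float64(-0.0031), np.float64(-0.0019)), (np.float64(-0.0031), np.float64(-0.0018)), (np.float64(-0.0032), np.float64(-0.0017)), (np.float64(-0.0032), np.float64(-0.0016)), (np.float64(-0.0033), np.float64(-0.0015)), (np.float64(-0.0033), np.float64(-0.0014)), (np.float64(-0.0033), np.float64(-0.0013)), (np.float64(-0.0033), np.float64(-0.0012)), (np.float64(-0.0034), np.float64(-0.0011)), (np.float64(-0.0034), np.float64(-0.001)), (np.float64(-0.0034), np.float64(-0.0009)), (np.float64(-0.0034), np.float64(-0.0008)), (np.float64(-0.0035), np.float64(-0.0007)), (np.float64(-0.0035), np.float64(-0.0006)), (np.float64(-0.0035), np.float64(-0.0005)), (np.float64(-0.0035), np.float64(-0.0004)), (np.float64(-0.0035), np.float64(-0.0003)), (np.float64(-0.0035), np.float64(-0.0002)), (np.float64(-0.0035), np.float64(-0.0001)), (np.float64(-0.0035), np.float64(-0.0)), (np.float64(-0.0035), np.float64(0.0001))] 0.02908882086657216
(array([0.06110748, 0.08256799]), np.float64(-0.3490658503988659)) (array([0.03811001, 0.11041705]), np.float64(-0.0581776417331443)) (array([0.00462295, 0.12132261]), np.float64(0.2327105669325773)) (array([-0.029     ,  0.11248334]), np.float64(0.5235987755982988))
```

Request:
{"api": "drive_tool", "payload": {"commands": [[0.01,[-0.0026,0,-0.0026],[0,0.0291,0]],[0.01,[-0.0027,0,-0.0025],[0,0.0291,0]],[0.01,[-0.0028,0,-0.0025],[0,0.0291,0]],[0.01,[-0.0028,0,-0.0024],[0,0.0291,0]],[0.01,[-0.0029,0,-0.0023],[0,0.0291,0]],[0.01,[-0.0029,0,-0.0022],[0,0.0291,0]],[0.01,[-0.003,0,-0.0021],[0,0.0291,0]],[0.01,[-0.003,0,-0.002],[0,0.0291,0]],[0.01,[-0.0031,0,-0.0019],[0,0.0291,0]],[0.01,[-0.0031,0,-0.0019],[0,0.0291,0]]], "newtons": 25}}

```text
time: 6.55
tool_pos: [0.5607, 0.139, 0.1096]
tool_rot: [-179.8, 3.0, -7.9]
contact_force: [5.6, 6.1, -4.2]
grip_width: 0.0292
finger_force: 29.8
```

Request:
{"api": "drive_tool", "payload": {"commands": [[0.01,[-0.0031,-0.0003,-0.0018],[0,0.0291,0]],[0.01,[-0.0032,-0.0003,-0.0017],[0,0.0291,0]],[0.01,[-0.0032,-0.0003,-0.0016],[0,0.0291,0]],[0.01,[-0.0033,-0.0003,-0.0015],[0,0.0291,0]],[0.01,[-0.0033,0,-0.0014],[0,0.0291,0]],[0.01,[-0.0033,0,-0.0013],[0,0.0291,0]],[0.01,[-0.0033,0,-0.0012],[0,0.0291,0]],[0.01,[-0.0034,0,-0.0011],[0,0.0291,0]],[0.01,[-0.0034,0,-0.001],[0,0.0291,0]],[0.01,[-0.0034,0,-0.0009],[0,0.0291,0]]]}}

```text
time: 7.38
tool_pos: [0.5275, 0.1437, 0.1209]
tool_rot: [-179.9, -13.6, -7.9]
contact_force: [5.8, 2.9, -4.6]
grip_width: 0.029
finger_force: 29.2
```

Request:
{"api": "drive_tool", "payload": {"commands": [[0.01,[-0.0034,0,-0.0008],[0,0.0291,0]],[0.01,[-0.0035,0,-0.0007],[0,0.0291,0]],[0.01,[-0.0035,0,-0.0006],[0,0.0291,0]],[0.01,[-0.0035,0,-0.0005],[0,0.0291,0]],[0.01,[-0.0035,0,-0.0004],[0,0.0291,0]],[0.01,[-0.0035,0,-0.0003],[0,0.0291,0]],[0.01,[-0.0035,0,-0.0002],[0,0.0291,0]],[0.01,[-0.0035,0,-0.0001],[0,0.0291,0]],[0.01,[-0.0035,0,0],[0,0.0291,0]],[0.01,[-0.0035,0,0.0001],[0,0.0291,0]]]}}

```text
time: 8.22
tool_pos: [0.4948, 0.1485, 0.1132]
tool_rot: [-179.9, -30.4, -7.9]
contact_force: [5.2, 1.7, -1.3]
grip_width: 0.0291
finger_force: 28.8
```

Request:
{"api": "drive_tool", "payload": {"commands": [[0.01,[0,0,0],[0,0,0]],[0.01,[0,0,0],[0,0,0]],[0.01,[0,0,0],[0,0,0]]]}}

```text
time: 8.47
tool_pos: [0.4942, 0.1486, 0.1127]
tool_rot: [-179.9, -30.1, -8.0]
contact_force: [-0.7, 5.2, 2.6]
grip_width: 0.0287
finger_force: 29.3
```

Run:
```python
from h import *
st=get_state(); f=vision.grab_frame("wrist"); s=vision.grab_frame("side")
print(st["tool_pos"],st["tool_rot"],st["grip_width"],st["finger_force"],st["contact_force"],st["qpos"].round(1))
a=cv2.resize(f["image"],(400,300)); b=cv2.resize(s["image"][130:280,210:410],(400,300),interpolation=cv2.INTER_CUBIC)
cv2.imwrite("pics/w4.png",np.hstack([a,b])[:,:,::-1])
```

```text
[0.49418433 0.1485796  0.11270655] [-179.88873394  -30.13280847   -7.95357883] 0.02867093812605715 29.339750973740593 [-0.67850034  5.20551457  2.62541778] [ 14.7 -25.  130.9 -15.2  46.9 120.4]
```

View pics/w4.png

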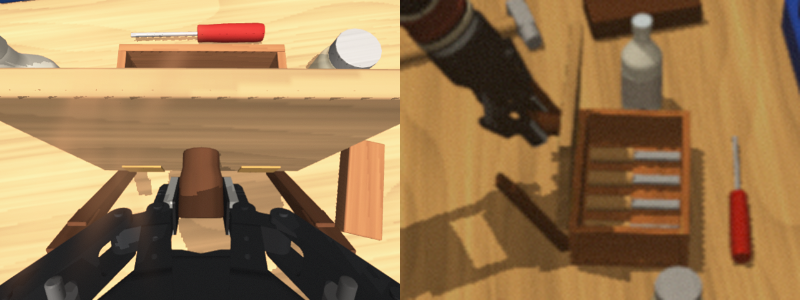

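The lid stands upright with the knob still between the pads: wrist picture (200,180), side picture (570,80). I'll release it and back away along the tool axis.

Request:
{"api": "drive_tool", "payload": {"commands": [[0.07,[0,0,0],[0,0,0]],[0.07,[0,0,0],[0,0,0]],[0.07,[0,0,0],[0,0,0]],[0.07,[0,0,0],[0,0,0]],[0.07,[0,0,-0.01],[0,0,0]],[0.07,[0,0,-0.015],[0,0,0]],[0.07,[0,0,-0.02],[0,0,0]],[0.07,[0,0,-0.02],[0,0,0]],[0.07,[0,0,-0.02],[0,0,0]],[0.07,[0,0,-0.02],[0,0,0]]]}}

```text
time: 9.4
tool_pos: [0.4404, 0.1549, 0.2023]
tool_rot: [179.9, -29.9, -7.9]
contact_force: [0.4, -0.1, 0.4]
grip_width: 0.0698
finger_force: 0.0
```

Request:
{"api": "drive_tool", "payload": {"commands": [[0.04,[0,0,-0.02],[0,0,0]],[0.04,[0,0,-0.02],[0,0,0]],[0.04,[0,0,-0.02],[0,0,0]],[0.04,[0,0,0],[0,0,0]]]}}

```text
time: 9.73
tool_pos: [0.4122, 0.16, 0.2588]
tool_rot: [-179.8, -30.4, -8.0]
contact_force: [1.4, 0.2, 1.5]
grip_width: 0.0401
finger_force: 0.0
```

Run:
```python
from h import *
st=get_state(); f=vision.grab_frame("wrist"); s=vision.grab_frame("side"); t=vision.grab_frame("top")
print(st["time"],st["tool_pos"],st["tool_rot"],st["grip_width"],st["qpos"].round(1))
a=cv2.resize(f["image"],(400,300)); b=cv2.resize(t["image"][180:300,180:340],(400,300),interpolation=cv2.INTER_CUBIC)
cv2.imwrite("pics/w5.png",np.hstack([a,b])[:,:,::-1])
```

```text
9.7333 [0.41216258 0.15997541 0.25883531] [-179.80300405  -30.37519298   -7.97271658] 0.04009805829047684 [ 20.7 -45.6 129.1 -14.8  69.9 120.4]
```

View pics/w5.png

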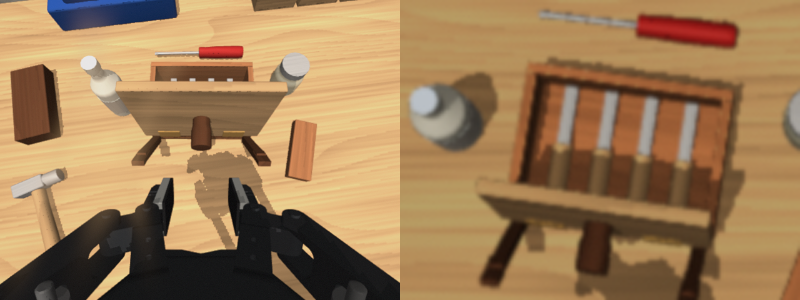

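The wrist view shows the lid standing by itself, with its top edge running from (118,85) to (285,95). In the top crop its edge runs from (475,185) to (720,240). Next I straighten the tool and turn it 90° for an edge grip.

Request:
{"api": "drive_tool", "payload": {"commands": [[0.04,[0.0125,0,-0.0217],[0,0,0]],[0.04,[0.0125,0,-0.0217],[0,0,0]],[0.04,[0,0,0],[0,-0.088,0]],[0.04,[0,0,0],[0,-0.088,0]],[0.04,[0,0,0],[0,-0.088,0]],[0.04,[0,0,0],[0,-0.088,0]],[0.04,[0,0,0],[0,-0.088,0]],[0.04,[0,0,0],[0,-0.088,0]]]}}

```text
time: 10.55
tool_pos: [0.4116, 0.1589, 0.3023]
tool_rot: [179.9, 0.7, -8.0]
contact_force: [0.3, -0.1, -0.3]
grip_width: 0.0405
finger_force: 0.0
```

Request:
{"api": "drive_tool", "payload": {"commands": [[0.04,[0,0,0],[0,0,-0.1208]],[0.04,[0,0,0],[0,0,-0.1208]],[0.04,[0,0,0],[0,0,-0.1208]],[0.04,[0,0,0],[0,0,-0.1208]],[0.04,[0,0,0],[0,0,-0.1208]],[0.04,[0,0,0],[0,0,-0.1208]],[0.04,[0,0,0],[0,0,-0.1208]],[0.04,[0,0,0],[0,0,-0.1208]],[0.04,[0,0,0],[0,0,-0.1208]],[0.04,[0,0,0],[0,0,-0.1208]]]}}

```text
time: 11.38
tool_pos: [0.4114, 0.1589, 0.3016]
tool_rot: [-179.6, 0.3, 61.6]
contact_force: [-0.1, -0.0, 0.4]
grip_width: 0.0399
finger_force: 0.0
```

Request:
{"api": "drive_tool", "payload": {"commands": [[0.05,[0,0.025,0],[0,0,-0.1208]],[0.05,[0,0.025,0],[0,0,-0.1208]],[0.05,[0,0.025,0],[0,0,-0.1208]],[0.05,[0,0.02,0],[0,0,0]],[0.05,[0,0,0],[0,0,0]],[0.05,[0,0,0],[0,0,0]]]}}

```text
time: 11.88
tool_pos: [0.5006, 0.1282, 0.3009]
tool_rot: [-179.5, 0.1, 82.0]
contact_force: [-0.6, -0.2, -0.4]
grip_width: 0.0502
finger_force: 0.0
```

Run:
```python
from h import *
st=get_state(); f=vision.grab_frame("wrist"); t=vision.grab_frame("top")
print(st["time"],st["tool_pos"],st["tool_rot"],st["qpos"].round(1))
print("edge est top",onz(t,(258.8,265.2),.209))
o,M=cam(f,st); c=M.T@(np.array([.515,.1437,.209])-o); print("pred px",f["cx"]+f["fx"]*c[0]/c[2], f["cy"]+f["fy"]*c[1]/c[2])
a=f["image"].copy(); cv2.imwrite("pics/w6.png",a[:,:,::-1])
```

```text
11.8833 [0.500625   0.12820502 0.30092521] [-1.79458482e+02  7.41013217e-02  8.19580808e+01] [ 6.100e+00 -1.360e+01  1.002e+02  1.000e-01  9.390e+01  1.410e+01]
edge est top [0.51487187 0.13863219 0.209     ]
pred px 339.0953764512704 213.52818658419918
```

View pics/w6.png

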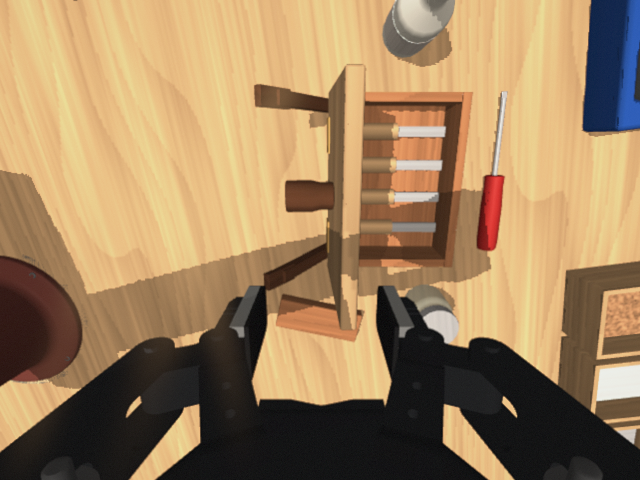

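The wrist view shows the lid's top edge as a stripe from (345–365, 65) to (340–357, 328), with the jaws straddling its line.

Run:
```python
from h import *
st=get_state(); f=vision.grab_frame("wrist")
p=onz(f,(355,65),.209,st); q=onz(f,(348.5,328),.209,st); m=(p+q)/2
print(p,q,m,np.linalg.norm(p-q),"yaw",np.degrees(np.arctan2(-(p-q)[0],(p-q)[1])))
W=R.from_euler("xyz",st["tool_rot"],degrees=True).as_matrix()
print("shift in tool axes to middle", W.T@(m-st["tool_pos"]))
h=np.array([.5225,.1427]); ex=np.array([np.cos(np.radians(8)),-np.sin(np.radians(8))]); print("s",(m[:2]-h)@ex)
```

```text
[0.53749682 0.24197146 0.209     ] [0.51021419 0.0470262  0.209     ] [0.5238555  0.14449883 0.209     ] 0.1968451071466832 yaw -7.966812095369583
shift in tool axes to middle [0.01895269 0.02212127 0.09308858]
s 0.001091962617199085
```

Request:
{"api": "drive_tool", "payload": {"commands": [[0.05,[0.019,0.02,0],[0,0,0]],[0.05,[0,0,0.02],[0,0,0]],[0.05,[0,0,0.02],[0,0,0]],[0.05,[0,0,0.02],[0,0,0]],[0.05,[0,0,0.02],[0,0,0]],[0.05,[0,0,0.02],[0,0,0]],[0.05,[0,0,0.017],[0,0,0]],[0.05,[0,0,0],[0,0,0]],[0.05,[0,0,0],[0,0,0]]]}}

```text
time: 12.78
tool_pos: [0.5214, 0.1452, 0.186]
tool_rot: [-179.6, 0.0, 82.1]
contact_force: [-0.2, 0.3, 0.4]
grip_width: 0.0499
finger_force: 0.0
```

Request:
{"api": "drive_tool", "payload": {"commands": [[0.0,[0,0,0],[0,0,0]],[0.0,[0,0,0],[0,0,0]],[0.0,[0,0,0],[0,0,0]],[0.0,[0,0,0],[0,0,0]],[0.0,[0,0,0],[0,0,0]],[0.0,[0,0,0],[0,0,0]]], "newtons": 25}}

```text
time: 13.28
tool_pos: [0.5234, 0.1452, 0.1888]
tool_rot: [-179.9, -0.1, 82.1]
contact_force: [-1.4, 0.5, 6.0]
grip_width: 0.0133
finger_force: 25.8
```

It holds the free edge: 13 mm wide at 26 N. I'll lower it about the hinge at roughly 0.5 rad/s.

Request:
{"api": "drive_tool", "payload": {"commands": [[0.0,[0,-0.0054,0.0001],[-0.0436,0,0]],[0.0,[0,-0.0054,0.0001],[-0.0436,0,0]],[0.0,[0,-0.0054,0.0001],[-0.0436,0,0]],[0.0,[0,-0.0054,0.0001],[-0.0436,0,0]],[0.0,[0,-0.0054,0.0001],[-0.0436,0,0]],[0.0,[0,-0.0054,0.0001],[-0.0436,0,0]],[0.0,[0,-0.0054,0.0001],[-0.0436,0,0]],[0.0,[0,-0.0054,0.0001],[-0.0436,0,0]],[0.0,[0,-0.0054,0.0001],[-0.0436,0,0]],[0.0,[0,-0.0054,0.0001],[-0.0436,0,0]]]}}

```text
time: 14.12
tool_pos: [0.4712, 0.1528, 0.1776]
tool_rot: [155.0, -0.1, 82.1]
contact_force: [-3.0, 1.0, 4.6]
grip_width: 0.0132
finger_force: 25.8
```

Run:
```python
from h import *
st=get_state(); print(st)
```

```text
{'time': 14.1167, 'qpos': array([ 14.86464996, -30.20833831, 126.70877967, -10.7340123 ,
        60.63313047,  26.20635689]), 'qvel': array([ 11.30538752, -26.48302578,  25.75522697, -19.35599827,
       -24.12262528,  19.17057766]), 'joint_torque': array([ -1.96784779, -10.88355571, -36.45344496,  -0.38608457,
        -1.12711653,  -0.31488139]), 'tool_pos': array([0.47118862, 0.15277725, 0.17764432]), 'tool_rot': array([ 1.54994017e+02, -1.03421770e-01,  8.20622261e+01]), 'contact_force': array([-2.954408  ,  0.95053616,  4.60438992]), 'ft_torque': array([ 0.0860017 ,  0.46627978, -0.02277448]), 'finger_force': 25.782423452474177, 'grip_width': 0.013230020544997166}
```

Request:
{"api": "drive_tool", "payload": {"commands": [[0.0,[0,-0.0033,0],[-0.0262,0,0]],[0.0,[0,-0.0033,0],[-0.0262,0,0]],[0.0,[0,-0.0033,0],[-0.0262,0,0]],[0.0,[0,-0.0033,0],[-0.0262,0,0]],[0.0,[0,-0.0033,0],[-0.0262,0,0]],[0.0,[0,-0.0033,0],[-0.0262,0,0]],[0.0,[0,0,0],[0,0,0]],[0.0,[0,0,0],[0,0,0]]]}}

```text
time: 14.78
tool_pos: [0.4533, 0.1553, 0.1674]
tool_rot: [146.2, -0.1, 82.1]
contact_force: [-5.4, 1.6, 7.3]
grip_width: 0.0131
finger_force: 25.5
```

Request:
{"api": "drive_tool", "payload": {"commands": [[0.0,[0,-0.0022,0],[-0.0175,0,0]],[0.0,[0,-0.0022,0],[-0.0175,0,0]],[0.0,[0,0,0],[0,0,0]],[0.0,[0,0,0],[0,0,0]]]}}

```text
time: 15.12
tool_pos: [0.4499, 0.1558, 0.1649]
tool_rot: [144.1, -0.1, 82.1]
contact_force: [-6.7, 1.7, 6.4]
grip_width: 0.0128
finger_force: 27.0
```

Request:
{"api": "drive_tool", "payload": {"commands": [[0.0,[0,-0.0022,-0.0005],[-0.0175,0,0]],[0.0,[0,-0.0022,-0.0005],[-0.0175,0,0]],[0.0,[0,0,0],[0,0,0]],[0.0,[0,0,0],[0,0,0]]]}}

```text
time: 15.45
tool_pos: [0.4451, 0.1564, 0.1613]
tool_rot: [142.2, -0.1, 82.1]
contact_force: [-2.0, 4.1, 1.0]
grip_width: 0.0129
finger_force: 26.3
```

Run:
```python
from h import *
st=get_state(); f=vision.grab_frame("wrist"); s=vision.grab_frame("side")
W=R.from_euler("xyz",st["tool_rot"],degrees=True).as_matrix()
print(st["tool_pos"],st["tool_rot"],W.T@st["contact_force"],st["ft_torque"],W.T@st["ft_torque"])
a=cv2.resize(f["image"],(400,300)); b=cv2.resize(s["image"][130:280,210:410],(400,300),interpolation=cv2.INTER_CUBIC)
cv2.imwrite("pics/w7.png",np.hstack([a,b])[:,:,::-1])
```

```text
[0.44512538 0.15642521 0.16125059] [ 1.42214842e+02 -7.07884050e-02  8.21200113e+01] [ 3.81127464 -1.36243689 -2.32153753] [0.70266805 0.39298978 0.35383321] [0.48605053 0.72393036 0.11428482]
```

View pics/w7.png

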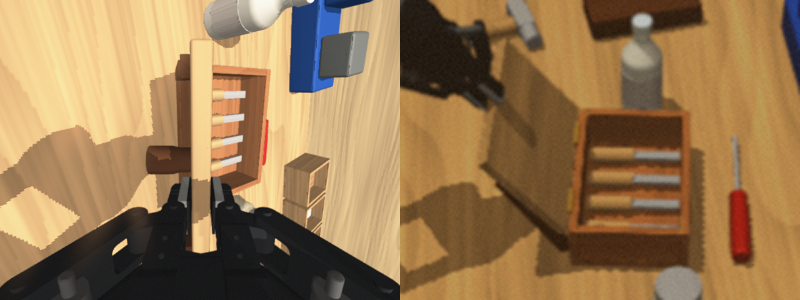

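The side picture shows the lid leaning back close to its rest, with the jaws at about (480,80). I'll go a little further until there is resistance.

Request:
{"api": "drive_tool", "payload": {"commands": [[0.0,[0,-0.0022,0],[-0.0175,0,0]],[0.0,[0,0,0],[0,0,0]],[0.0,[0,0,0],[0,0,0]]]}}

```text
time: 15.8
tool_pos: [0.445, 0.1565, 0.1612]
tool_rot: [141.0, -0.1, 82.2]
contact_force: [10.6, 2.7, -2.3]
grip_width: 0.0135
finger_force: 26.5
```

Request:
{"api": "drive_tool", "payload": {"commands": [[0.0,[0,-0.0022,0],[-0.0175,0,0]],[0.0,[0,0,0],[0,0,0]],[0.0,[0,0,0],[0,0,0]]]}}

```text
time: 16.05
tool_pos: [0.445, 0.1565, 0.1615]
tool_rot: [139.6, -0.1, 82.2]
contact_force: [23.8, 0.9, -5.2]
grip_width: 0.0134
finger_force: 26.4
```

Run:
```python
from h import *
st=get_state()
W=R.from_euler("xyz",st["tool_rot"],degrees=True).as_matrix()
print(st["tool_pos"],st["tool_rot"],W.T@st["contact_force"],W.T@st["ft_torque"])
```

```text
[0.44497452 0.1564851  0.16152875] [ 1.39644234e+02 -7.37796301e-02  8.22133973e+01] [ 4.12884093 14.51519742 19.17409209] [-1.77962123  0.6960559   0.05475972]
```

The lid is on its stop: the TCP no longer moves and the force has risen. I'll ease off one step, open and retreat.

Request:
{"api": "drive_tool", "payload": {"commands": [[0.0,[0,0.0022,0],[0.0175,0,0]],[0.05,[0,0,0],[0,0,0]],[0.05,[0,0,0],[0,0,0]],[0.05,[0,0,0],[0,0,0]],[0.05,[0,0,0],[0,0,0]],[0.05,[0,0,-0.01],[0,0,0]],[0.05,[0,0,-0.015],[0,0,0]],[0.05,[0,0,-0.02],[0,0,0]],[0.05,[0,0,-0.02],[0,0,0]],[0.05,[0,0,-0.02],[0,0,0]]]}}

```text
time: 16.88
tool_pos: [0.3904, 0.163, 0.2267]
tool_rot: [141.3, 0.1, 82.0]
contact_force: [0.7, 0.8, -0.2]
grip_width: 0.0505
finger_force: 0.0
```

Request:
{"api": "drive_tool", "payload": {"commands": [[0.05,[0,0,-0.015],[0,0,0]],[0.05,[0,0,-0.01],[0,0,0]],[0.05,[0,0,0],[0,0,0]],[0.05,[0,0,0],[0,0,0]],[0.05,[0,0,0],[0,0,0]]]}}

```text
time: 17.3
tool_pos: [0.3757, 0.1653, 0.2451]
tool_rot: [141.3, 0.1, 82.1]
contact_force: [0.1, 0.8, -0.1]
grip_width: 0.0499
finger_force: 0.0
```

Run:
```python
from h import *
st=get_state(); f=vision.grab_frame("wrist"); s=vision.grab_frame("side")
print(st["tool_pos"],st["contact_force"],st["time"])
a=cv2.resize(f["image"],(400,300)); b=cv2.resize(s["image"][130:280,210:410],(400,300),interpolation=cv2.INTER_CUBIC)
cv2.imwrite("pics/w8.png",np.hstack([a,b])[:,:,::-1])
```

```text
[0.37568275 0.16533414 0.24512982] [ 0.14992755  0.77963364 -0.08313264] 17.3
```

View pics/w8.png

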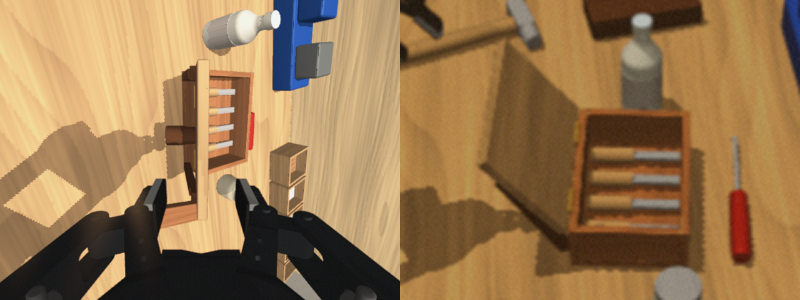

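The lid lies back on its rest arms, the gripper is clear of it, and the glue, jar and driver look unmoved.

```bash
python3 -c "
from cell import robot
print(robot.sign_off())"
```

```text
the job is handed in; nothing more can be done
None
```

The job is handed in at 17.3 s without a verdict shown: the lid stood upright by itself, was taken by its free edge and lowered onto the rest arms at about 0.5 rad/s, and nothing nearby looked disturbed in the last pictures.

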